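Line up conduit hubs by size on the stock strip

TASK

Set out the four flanged conduit hubs on the wooden stock strip in order of size: the largest on the black mark next to the tall upright end plate, then the next smaller on each following mark, so that the smallest stands at the far end by the low bar. Each hub must stand upright on its flange, centred on its mark, and be let go.

Things in the scene. Friction and masses are not known exactly. Their poses are not given: they have to be found in the camera images.
- hub_small: The smallest of four aluminium flanged conduit hubs: a round flange 48 mm across and 6 mm thick at the bottom, with a solid round neck 24 mm in diameter rising from it, 38 mm tall overall, closed at the top by a flat black dust cap. It stands loose on its flange. Origin: centre of the underside of the flange; z up along the neck. Round, so its yaw does not matter.
- hub_medium: The second smallest of four aluminium flanged conduit hubs: a round flange 58 mm across and 6 mm thick at the bottom, with a solid round neck 34 mm in diameter rising from it, 46 mm tall overall, closed at the top by a flat black dust cap. It stands loose on its flange. Origin: centre of the underside of the flange; z up along the neck. Round, so its yaw does not matter.
- hub_large: The second largest of four aluminium flanged conduit hubs: a round flange 68 mm across and 6 mm thick at the bottom, with a solid round neck 45 mm in diameter rising from it, 55 mm tall overall, closed at the top by a flat black dust cap. It stands loose on its flange. Origin: centre of the underside of the flange; z up along the neck. Round, so its yaw does not matter.
- hub_largest: The largest of four aluminium flanged conduit hubs: a round flange 76 mm across and 6 mm thick at the bottom, with a solid round neck 56 mm in diameter rising from it, 64 mm tall overall, closed at the top by a flat black dust cap. It stands loose on its flange. Origin: centre of the underside of the flange; z up along the neck. Round, so its yaw does not matter.
- mark_1: Black round mark, 60 mm across, first of four equal marks in a straight row, 85 mm apart centre to centre, on a fixed dark wooden strip (460 x 100 mm, 12 mm thick, lying on the bench). Numbered along the row, mark_1 at the robot's left (+y) end; the number says nothing about which hub belongs there. Origin: centre of the mark, on the strip's top face (12 mm above the bench); x across the strip, y along the row from mark_4 to mark_1, z up.
- mark_2: Black round mark, 60 mm across, second of four equal marks in a straight row, 85 mm apart centre to centre, on a fixed dark wooden strip (460 x 100 mm, 12 mm thick, lying on the bench). Numbered along the row, mark_1 at the robot's left (+y) end; the number says nothing about which hub belongs there. Origin: centre of the mark, on the strip's top face (12 mm above the bench); x across the strip, y along the row from mark_4 to mark_1, z up.
- mark_3: Black round mark, 60 mm across, third of four equal marks in a straight row, 85 mm apart centre to centre, on a fixed dark wooden strip (460 x 100 mm, 12 mm thick, lying on the bench). Numbered along the row, mark_1 at the robot's left (+y) end; the number says nothing about which hub belongs there. Origin: centre of the mark, on the strip's top face (12 mm above the bench); x across the strip, y along the row from mark_4 to mark_1, z up.
- mark_4: Black round mark, 60 mm across, fourth of four equal marks in a straight row, 85 mm apart centre to centre, on a fixed dark wooden strip (460 x 100 mm, 12 mm thick, lying on the bench). Numbered along the row, mark_1 at the robot's left (+y) end; the number says nothing about which hub belongs there. Origin: centre of the mark, on the strip's top face (12 mm above the bench); x across the strip, y along the row from mark_4 to mark_1, z up.
- end_plate: Upright steel end plate fixed at one end of the wooden strip (either end, it differs from start to start): 70 mm wide across the strip, 6 mm thick, 60 mm tall, with a 22 mm wide foot. The other end has only a flat steel bar 8 mm high. It stands 77.5 mm beyond the centre of the nearest mark, in line with the row. Origin: centre of its underside, on the strip's top face; x across the strip, z up.
Not all that is in view belongs to the job. What is shaped like the hub_largest but purple is not meant. Leave any yellow look-alike of the hub_large alone.

How it is judged:
At the end, for the whole second after the job is handed in: Each hub within 12 mm of the centre of its own mark, in falling size from the end plate (largest beside it), standing on its flange on the strip (underside -4 to +5 mm from its top face, tilt under 0.1 rad), at rest (below 0.02 m/s and 0.2 rad/s) and let go (((horizontal distance between end_plate and mark_1 below 0.12 m and horizontal distance between hub_small and mark_4 below 0.012 m and horizontal distance between hub_medium and mark_3 below 0.012 m and horizontal distance between hub_large and mark_2 below 0.012 m and horizontal distance between hub_largest and mark_1 below 0.012 m) or (horizontal distance between end_plate and mark_4 below 0.12 m and horizontal distance between hub_small and mark_1 below 0.012 m and horizontal distance between hub_medium and mark_2 below 0.012 m and horizontal distance between hub_large and mark_3 below 0.012 m and horizontal distance between hub_largest and mark_4 below 0.012 m)) and z of hub_small in the frame of mark_1 between -0.004 and 0.005 m and angle between each of hub_small, hub_medium, hub_large, hub_largest's own z axis and vertical below 0.1 rad and linear speed of each of hub_small, hub_medium, hub_large, hub_largest below 0.02 m/s and angular speed of each of hub_small, hub_medium, hub_large, hub_largest below 0.2 rad/s and contact force between each of hub_small, hub_medium, hub_large, hub_largest and the fingers below 0.1 N and z of hub_medium in the frame of mark_1 between -0.004 and 0.005 m and z of hub_large in the frame of mark_1 between -0.004 and 0.005 m and z of hub_largest in the frame of mark_1 between -0.004 and 0.005 m); the robot touches nothing.
It also fails if it takes over 120 s, if anything falls off the work surface, if the arm or the gripper's body presses on something with over 40 N, if the wrist force passes 120 N, or if a joint passes its speed limit or range.

ROBOT

A 7-joint arm with a two-finger parallel gripper is mounted at the origin on the work surface. World frame = base frame: x ahead of the robot, y to its left, z up, the work surface at z = 0. Lengths are in m, angles in rad, forces in N, time in s.
With the tool pointing down it reaches from about 0.4 to 0.85 m from the base axis. Payload 4.5 kg.
Tool frame: the origin (TCP) lies midway between the tips of the shut fingers; the grasp point (between the pads) lies 19 mm behind it (r.grip_depth is the distance from the TCP to the grasp point, in m); z points along the fingers, x is the direction in which the jaws open and shut, and the axes are right-handed (so a half turn about z gives the same grasp; the last joint's range is limited). The gripper opens to 88 mm and grips with 3 to 60 N. Pads are 18 mm wide; open, the fingers measure 123 mm over their backs; the gripper's body (75 mm by 187 mm) begins 45 mm behind the grasp point.
Start: joints at [1.305, 0.689, -0.195, 1.565, 0.157, 0.902, -0.215], TCP at [0.185, -0.597, 0.239] pointing down, gripper open.
Joint ranges: [-3.01, 3.01], [-0.46, 2.08], [-1.47, 1.51], [0.13, 2.56], [-1, 4.14], [0.04, 2.09], [-2.66, 2.66]. Speed limits (rad/s): [2.57, 2.57, 3.14, 3.14, 3.14, 3.14, 3.14].

INTERFACE

Orientations are given as a unit quaternion [x, y, z, w].
In Python, from bench import readout, cams, job, r gives the robot as it stands.
- The arm moves only by the tool step_arm, never from a script. Its argument "plan" is a list of rows, each a list of 7 numbers: the shift along the tool's x, y, z in mm, then the turn, a rotation vector about the tool's x, y, z in rad, then the finger opening in mm, from 0 to 88.1. In form: [[x, y, z, wx, wy, wz, hand], ...]. A call has 1 to 5 rows; each row is the pose to reach, as a shift and turn from the pose measured when the call began, along the tool's axes at that moment; what a row does not reach only later rows make up. A row lasts 1/10 s, in which the tool goes at most 50 mm and 8.59 degrees, less where a joint would pass 70% of its speed; a pose out of reach is approached as far as the arm can. A call with a gripper value outside its range is refused whole. The fingers move at their own pace and stop on an object; "squeeze" is the grip in N (left out, the last holds). Time passes only in rows, so rows that repeat a pose let the fingers close. It gives the time, the measured TCP pose, the force and the opening at its end, in the units of the state.
- readout.read_state(): the state, without advancing time (a new reading comes with each control period).
- cams.read_camera(name): name is "scene" or "top" or "wrist"; returns the picture (400x640x3 uint8, blue, green, red); there is no depth.
- cams.get_calibration(name): a dict with "mtx" (3x3 intrinsics, pixels), "cam_to_world" (4x4, takes a point from camera to world coordinates). Camera axes: x right, y down, z forward; pixel columns grow to the right and rows downward; lengths in m; the calibration is good to about 2 mm. A picture is of the moment at which its call begins: read the wrist's pose just before it. get_calibration takes no time and is no camera call; for the wrist camera it gives the pose at the moment of the call.
- job.hand_in(): hands the job in, once; it reports no verdict.
The state is a dict: "time": time; "joints": joint angles; "joint_vel": joint speeds; "joint_efforts": joint torques, N m; "tcp_pos": TCP position; "tcp_rot": TCP orientation; "contact_force": force on the tool from outside, world axes, zero at the start; "wrist_torque": the same for the moment, N m; "opening": opening from 0.0 (shut) to 1.0 (fully open).
Only numpy, scipy, OpenCV 4.12 (cv2) and the standard library are available. Lean on these libraries where they do the work, as an engineer would, in place of code of your own. Each camera call takes 0.05 s, during which the arm holds its last target.

## Working session

There is one attempt and no reset: what is moved stays moved. The work goes in short steps, Python scripts to look and compute and a tool call to move; the robot and the scene stay as the last step left them, time stands still between calls to the robot, and variables do not carry over. Pictures are saved under pics/ and viewed, and the job is handed in when it is done.

Besides the shell and the picture viewer there is one more tool, called after ">>>" in YAML: its name, and indented under it one key for each argument. step_arm: Moves the arm, as the interface text tells. Its arguments: {"type":"object","properties":{"plan":{"type":"array"},"squeeze":{"type":"number"}},"required":["plan"]}

```bash
mkdir -p pics; ls; python3 - <<'E'
from bench import readout,cams,job,r
import cv2
s=readout.read_state();print(s)
for n in("scene","top","wrist"):
    c=cams.get_calibration(n);print(n,c)
    cv2.imwrite(f"pics/{n}0.png",cams.read_camera(n))
E
```

```text
pics
{'time': 0.0, 'joints': array([ 1.3047863 ,  0.68996061, -0.19451316,  1.56632787,  0.15734744,
        0.90251248, -0.21509224]), 'joint_vel': array([-0.00070712,  0.00129655,  0.00074805,  0.00132358, -0.00047092,
       -0.00180011, -0.00069988]), 'joint_efforts': array([-5.18071029e-04, -5.27547598e+01, -1.26720853e+00, -1.53426522e+01,
       -5.26670669e-02,  6.60165548e-03,  2.13345465e-04]), 'tcp_pos': array([ 0.18434198, -0.59654167,  0.23792893]), 'tcp_rot': array([ 8.04814049e-01, -5.93526349e-01, -7.77022825e-04, -4.65821970e-04]), 'contact_force': array([ 0.5954207 ,  0.21462193, -0.16544487]), 'wrist_torque': array([-0.02611129,  0.01510003,  0.02190467]), 'opening': 1.0019098173138798}
scene {'mtx': array([[399.54379712,   0.        , 312.17144243],
       [  0.        , 399.54379712, 195.80427878],
       [  0.        ,   0.        ,   1.        ]]), 'cam_to_world': array([[-0.3323467 ,  0.72177315, -0.60711547,  0.98184034],
       [ 0.94310724,  0.2609541 , -0.2060381 ,  0.18730875],
       [ 0.0097165 , -0.64105108, -0.76743671,  0.68126629],
       [ 0.      
[... 301 characters left out ...]
803417e-01],
       [-9.99913441e-01,  1.92904241e-03,  1.30149750e-02,
         8.76138192e-04],
       [-1.31329293e-02, -8.63300898e-02, -9.96180025e-01,
         9.74944560e-01],
       [ 0.00000000e+00,  0.00000000e+00,  0.00000000e+00,
         1.00000000e+00]])}
wrist {'mtx': array([[296.36280117,   0.        , 322.20435821],
       [  0.        , 296.36280117, 200.91926182],
       [  0.        ,   0.        ,   1.        ]]), 'cam_to_world': array([[ 0.29408223, -0.92055714, -0.25708012,  0.2499151 ],
       [-0.95577822, -0.28378048, -0.07717919, -0.57709462],
       [-0.00190646,  0.26840861, -0.96330327,  0.38343913],
       [ 0.        ,  0.        ,  0.        ,  1.        ]])}
```

View pics/top0.png

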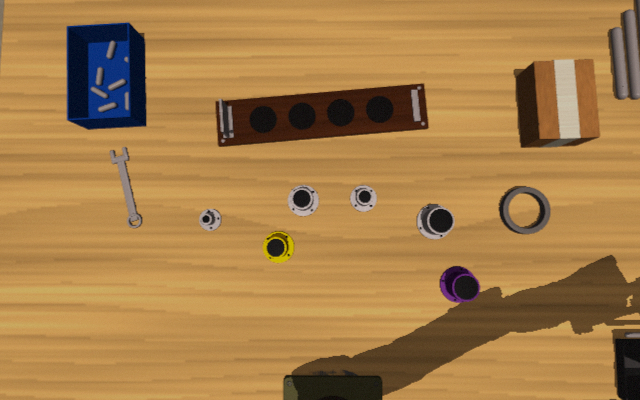

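View pics/scene0.png

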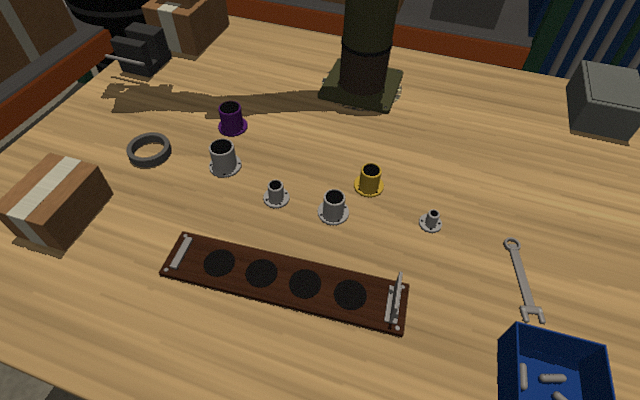

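View pics/wrist0.png

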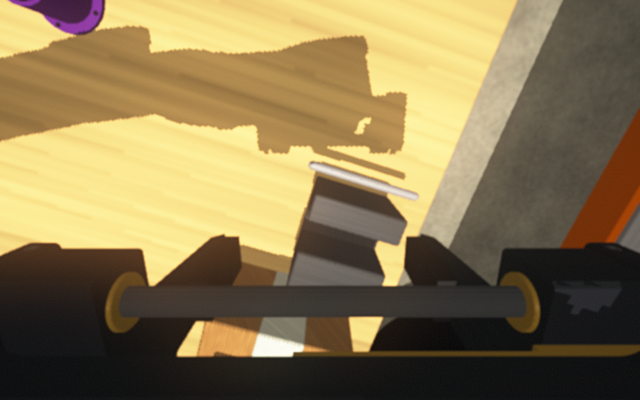

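The top view shows the strip, with the end plate at its left end (u≈226, +y, so next to mark_1). The silver hubs are near (435,221) largest, (303,200) large, (363,198) medium and (209,219) small. The decoys are yellow (278,247) and purple (460,285).

```bash
cat > h.py <<'E'
import numpy as np,cv2
from bench import readout,cams,job,r
from scipy.spatial.transform import Rotation as R
def ray(n,uv,z,c=None):
    c=c or cams.get_calibration(n); T=c["cam_to_world"]
    d=T[:3,:3]@np.linalg.solve(c["mtx"],[uv[0],uv[1],1.]); o=T[:3,3]
    return o+d*(z-o[2])/d[2]
def blobs(img,rect,lo=25,amin=40,thr=60):
    u0,v0,u1,v1=rect
    k=4
    g=cv2.resize(img[v0:v1,u0:u1].max(2),None,fx=k,fy=k,interpolation=cv2.INTER_CUBIC)
    m=(g<thr).astype(np.uint8)
    n,l,st,ce=cv2.connectedComponentsWithStats(m)
    out=[]
    for i in range(1,n):
        if st[i,4]>=amin*k*k:
            out.append((((ce[i]+.5)/k-.5+[u0,v0]).round(2),st[i,4]/k/k,st[i,2]/k,st[i,3]/k))
    return out
def tool(target,s=None):
    "world target tcp -> shift in tool mm"
    s=s or readout.read_state()
    return (R.from_quat(s["tcp_rot"]).inv().apply(np.array(target)-s["tcp_pos"])*1000).round(1)
def state():
    s=readout.read_state();print(round(s["time"],2),s["tcp_pos"].round(4),R.from_quat(s["tcp_rot"]).as_matrix()[:,0].round(3),s["contact_force"].round(1),round(s["opening"],3),s["joints"].round(2));return s
E
python3 - <<'E'
from h import *
t=cams.read_camera("top");s=cams.read_camera("scene")
for thr in (40,55):
  print("thr",thr)
  for nm,z,rt,rs in(("small",.038,(195,205,225,235),(415,200,445,235)),("medium",.046,(348,183,380,213),(260,175,292,210)),("large",.055,(286,182,322,218),(315,183,350,225)),("largest",.064,(415,202,456,240),(205,135,245,178)),
   ("marks",.012,(235,90,405,135),(195,240,375,315))):
    for n,im,rc in(("top",t,rt),("scene",s,rs)):
        for b in blobs(im,rc,amin=15,thr=thr): print(nm,n,b,ray(n,b[0],z).round(4))
k=cv2.resize(t[180:240,190:460],None,fx=2.9,fy=2.9,interpolation=cv2.INTER_NEAREST);cv2.imwrite("pics/k1.png",k)
E
```

```text
thr 40
small top (array([205.55, 218.62]), np.float64(28.9375), np.float64(6.0), np.float64(6.0)) [0.4286 0.2625 0.038 ]
small scene (array([433.7 , 212.85]), np.float64(27.1875), np.float64(6.5), np.float64(5.25)) [0.4315 0.262  0.038 ]
medium top (array([364.31, 196.06]), np.float64(90.0625), np.float64(10.75), np.float64(10.75)) [ 0.4746 -0.0683  0.046 ]
medium scene (array([274.78, 184.55]), np.float64(72.5), np.float64(11.0), np.float64(8.75)) [ 0.4769 -0.0681  0.046 ]
large top (array([301.31, 198.05]), np.float64(201.625), np.float64(16.25), np.float64(16.5)) [0.47   0.0615 0.055 ]
large scene (array([333.99, 196.46]), np.float64(172.4375), np.float64(17.0), np.float64(13.0)) [0.4729 0.0616 0.055 ]
largest top (array([440.6 , 220.12]), np.float64(386.625), np.float64(21.75), np.float64(22.75)) [ 0.4241 -0.2201  0.064 ]
largest scene (array([220.59, 146.21]), np.float64(222.125), np.float64(20.5), np.float64(14.0)) [ 0.4268 -0.2193  0.064 ]
marks top (array([379.19, 108.9 ]), np.float64(578.875), np.float64(27.25), np.float64(26.75)) [ 0.6681 -0.1049  0.012 ]
marks top (array([
[... 3226 characters left out ...]
.96, 272.85]), np.float64(762.9375), np.float64(33.75), np.float64(30.0)) [ 0.6628 -0.0202  0.012 ]
marks scene (array([304.6 , 283.39]), np.float64(793.375), np.float64(33.25), np.float64(31.0)) [0.6557 0.0645 0.012 ]
marks scene (array([349.82, 294.3 ]), np.float64(840.5), np.float64(34.5), np.float64(32.0)) [0.6485 0.1491 0.012 ]
marks scene (array([257.93, 298.81]), np.float64(402.5), np.float64(131.5), np.float64(33.75)) [ 0.7125 -0.0039  0.012 ]
marks scene (array([262.28, 294.29]), np.float64(15.375), np.float64(11.0), np.float64(5.75)) [ 7.018e-01 -1.000e-04  1.200e-02]
marks scene (array([286.16, 301.42]), np.float64(16.75), np.float64(10.75), np.float64(4.0)) [0.7001 0.0456 0.012 ]
```

View pics/k1.png

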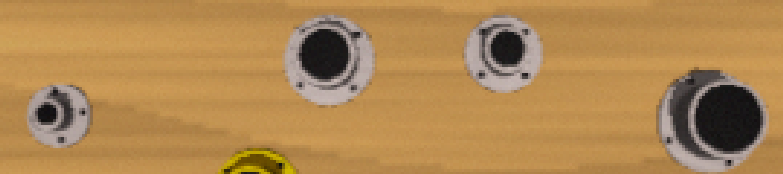

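```bash
cat >> h.py <<'E'
def go(p,ang=0.,s=None):
    s=s or state()
    r0=R.from_quat(s["tcp_rot"]);c,sn=np.cos(ang),np.sin(ang)
    rt=R.from_matrix(np.array([[c,sn,0],[sn,-c,0],[0,0,-1]]))
    print("shift",tool(p,s),"turn",(r0.inv()*rt).as_rotvec().round(3))
E
python3 -c "
from h import *
go([.4254,-.2198,.17])"
```

```text
0.25 [ 0.1845 -0.5969  0.2383] [ 0.295 -0.955 -0.001] [-0.1 -0.6  0.4] 1.0 [ 1.3   0.69 -0.19  1.57  0.16  0.9  -0.22]
shift [-289.  -341.5   68.6] turn [-1.000e-03  1.000e-03 -1.271e+00]
```

>>> step_arm:
  plan:
    - [-30,-34,7,0,0,-0.14,80]
    - [-60,-68,14,0,0,-0.28,80]
    - [-90,-102,21,0,0,-0.42,80]
    - [-120,-137,28,0,0,-0.56,80]
    - [-150,-175,35,0,0,-0.7,80]
  squeeze: 25

```text
time: 0.75
tcp_pos: [0.3077, -0.4006, 0.2034]
tcp_rot: [0.96, -0.279, -0.0, -0.0]
contact_force: [1.1, -1.2, 0.7]
opening: 0.908
```

```bash
python3 -c "
from h import *
go([.4254,-.2198,.17])"
```

```text
0.75 [ 0.3077 -0.4006  0.2034] [ 0.844 -0.537 -0.   ] [ 1.1 -1.2  0.7] 0.908 [ 1.05  0.6  -0.36  1.96  0.34  0.64 -0.09]
shift [   2.3 -215.7   33.4] turn [-0.     0.    -0.566]
```

>>> step_arm:
  plan:
    - [0,-45,7,0,0,-0.14,80]
    - [1,-90,14,0,0,-0.28,80]
    - [1,-135,21,0,0,-0.42,80]
    - [2,-180,28,0,0,-0.56,80]
    - [2,-215,33,0,0,-0.566,80]

```text
time: 1.25
tcp_pos: [0.4262, -0.2177, 0.1702]
tcp_rot: [1.0, 0.002, 0.0, -0.001]
contact_force: [0.7, -0.8, 0.1]
opening: 0.908
```

```bash
python3 - <<'E'
from h import *
go([.4254,-.2198,.016])
c=cams.get_calibration("wrist");im=cams.read_camera("wrist");cv2.imwrite("pics/w1.png",im)
go([.4254,-.2198,.016])
E
```

```text
1.25 [ 0.4262 -0.2177  0.1702] [1.    0.005 0.001] [ 0.7 -0.8  0.1] 0.908 [ 0.65  0.64 -0.43  2.06  0.5   0.54 -0.14]
shift [ -1.    2.3 154.2] turn [-0.002 -0.001  0.005]
1.3 [ 0.4303 -0.2116  0.1702] [1.    0.011 0.005] [ 3.2  3.6 -0.5] 0.91 [ 0.64  0.64 -0.44  2.06  0.5   0.54 -0.14]
shift [ -5.8   9.  154.1] turn [-0.006 -0.005  0.011]
```

View pics/w1.png

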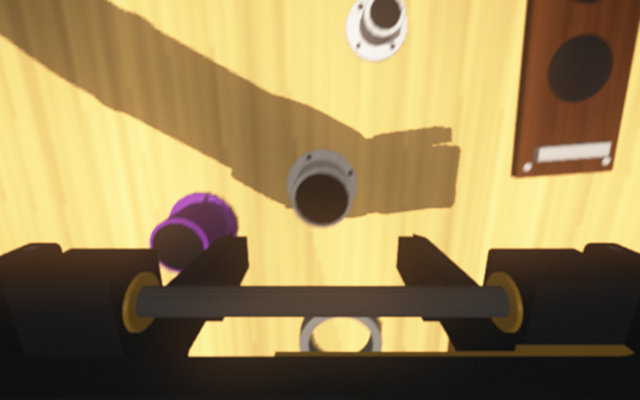

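The wrist view shows the largest hub at (320,190), between the fingers. Next I settle the arm, then descend.

>>> step_arm:
  plan:
    - [-6,9,30,-0.006,-0.005,0.011,80]
    - [-6,9,60,-0.006,-0.005,0.011,80]
    - [-6,9,60,-0.006,-0.005,0.011,80]
    - [-6,9,60,-0.006,-0.005,0.011,80]

```text
time: 1.7
tcp_pos: [0.4245, -0.2204, 0.1103]
tcp_rot: [1.0, -0.0, -0.0, -0.0]
contact_force: [-1.1, -0.1, 0.3]
opening: 0.905
```

```bash
python3 - <<'E'
from h import *
go([.4254,-.2198,.016])
E
```

```text
1.7 [ 0.4245 -0.2204  0.1103] [ 1.    -0.    -0.001] [-1.1 -0.1  0.3] 0.905 [ 0.58  0.74 -0.32  2.11  0.6   0.38 -0.23]
shift [ 1.  -0.6 94.3] turn [-0.     0.001 -0.   ]
```

>>> step_arm:
  plan:
    - [1,-1,40,0,0,0,80]
    - [1,-1,80,0,0,0,80]
    - [1,-1,94,0,0,0,80]
    - [1,-1,94,0,0,0,80]
    - [1,-1,94,0,0,0,45]

```text
time: 2.2
tcp_pos: [0.4263, -0.2199, 0.0175]
tcp_rot: [1.0, -0.0, 0.001, 0.0]
contact_force: [-0.3, 0.2, -0.0]
opening: 0.841
```

>>> step_arm:
  plan:
    - [0,0,0,0,0,0,45]
    - [0,0,0,0,0,0,45]
    - [0,0,0,0,0,0,45]
    - [0,0,0,0,0,0,45]
    - [0,0,0,0,0,0,45]

```text
time: 2.7
tcp_pos: [0.4259, -0.2206, 0.0188]
tcp_rot: [1.0, -0.001, 0.001, 0.001]
contact_force: [-2.9, -0.4, 8.7]
opening: 0.63
```

```bash
python3 - <<'E'
from h import *
go([.6477,.1492,.16])
E
```

```text
2.7 [ 0.4259 -0.2206  0.0188] [ 1.    -0.002  0.001] [-2.9 -0.4  8.7] 0.63 [ 0.44  0.92 -0.1   2.14  0.72  0.12 -0.34]
shift [ 221.4 -369.9 -141.6] turn [ 0.002 -0.001 -0.002]
```

>>> step_arm:
  plan:
    - [0,0,-40,0,0,0,45]
    - [0,0,-90,0,0,0,45]
    - [0,0,-140,0,0,0,45]
    - [0,0,-140,0,0,0,45]
    - [0,0,-140,0,0,0,45]

```text
time: 3.2
tcp_pos: [0.4257, -0.221, 0.1596]
tcp_rot: [1.0, -0.001, 0.002, 0.002]
contact_force: [-0.4, 0.1, -4.9]
opening: 0.629
```

```bash
python3 - <<'E'
from h import *
cv2.imwrite("pics/w2.png",cams.read_camera("wrist"));cv2.imwrite("pics/s2.png",cams.read_camera("scene"))
go([.6477,.1492,.16])
E
```

```text
3.3 [ 0.4244 -0.2204  0.1577] [ 1.    -0.002 -0.001] [ 0.1 -0.1 -3.4] 0.626 [ 0.66  0.67 -0.44  2.07  0.56  0.52 -0.2 ]
shift [ 222.6 -370.    -3.2] turn [ 0.001  0.001 -0.002]
```

View pics/w2.png

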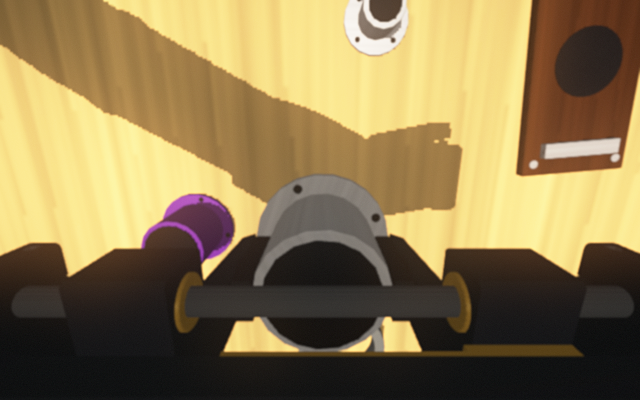

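View pics/s2.png

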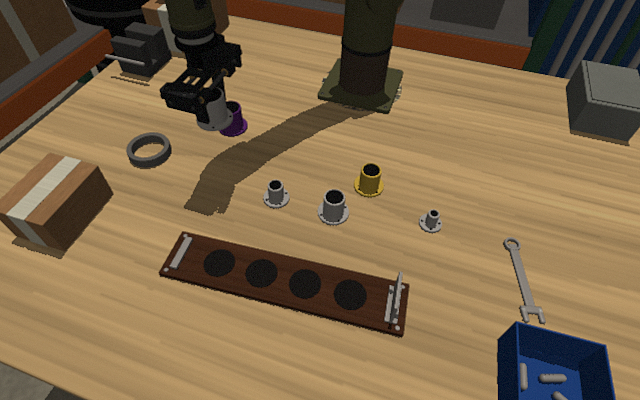

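The hub is held upright. Next I carry it over to mark_1.

>>> step_arm:
  plan:
    - [20,-35,0,0,0,0,45]
    - [45,-74,-3,0,0,0,45]
    - [70,-115,-3,0,0,0,45]
    - [95,-156,-3,0,0,0,45]
    - [120,-197,-3,0,0,0,45]

```text
time: 3.8
tcp_pos: [0.5441, -0.022, 0.1579]
tcp_rot: [1.0, -0.001, -0.003, 0.001]
contact_force: [0.5, -0.4, -3.7]
opening: 0.63
```

>>> step_arm:
  plan:
    - [23,-38,0,0,0,0,45]
    - [46,-77,0,0,0,0,45]
    - [70,-115,0,0,0,0,45]
    - [92,-150,0,0,0,0,45]
    - [100,-165,0,0,0,0,45]

```text
time: 4.3
tcp_pos: [0.6442, 0.1487, 0.1539]
tcp_rot: [1.0, 0.002, -0.004, -0.0]
contact_force: [-0.6, 0.5, -2.3]
opening: 0.633
```

```bash
python3 - <<'E'
from h import *
go([.6477,.1485,.060])
E
```

```text
4.3 [0.6442 0.1487 0.1539] [ 1.     0.004 -0.008] [-0.6  0.5 -2.3] 0.633 [-0.08  0.86 -0.42  1.51  0.41  0.87 -0.64]
shift [ 4.2  0.2 93.9] turn [-0.     0.008  0.004]
```

>>> step_arm:
  plan:
    - [4,0,30,0,0.008,0.004,45]
    - [4,0,70,0,0.008,0.004,45]
    - [4,0,94,0,0.008,0.004,45]
    - [4,0,94,0,0.008,0.004,45]
    - [4,0,94,0,0.008,0.004,45]

```text
time: 4.8
tcp_pos: [0.6464, 0.1487, 0.0582]
tcp_rot: [1.0, 0.0, -0.002, 0.001]
contact_force: [0.9, -0.2, -2.9]
opening: 0.629
```

```bash
python3 - <<'E'
from h import *
cv2.imwrite("pics/s3.png",cams.read_camera("scene"))
go([.6477,.1485,.0315])
E
```

```text
4.85 [0.6476 0.1491 0.0598] [ 1.  0. -0.] [ 1.  -0.1 -2.4] 0.627 [-0.11  0.99 -0.36  1.55  0.48  0.7  -0.69]
shift [ 0.1  0.6 28.3] turn [0. 0. 0.]
```

View pics/s3.png

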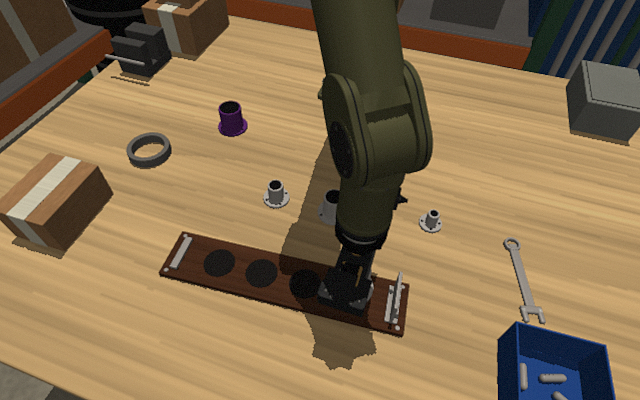

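The view shows the hub above mark_1, about (348,292), clear of the plate. Lower and release.

>>> step_arm:
  plan:
    - [0,0,12,0,0,0,45]
    - [0,0,22,0,0,0,45]
    - [0,0,28,0,0,0,45]
    - [0,0,28,0,0,0,45]
    - [0,0,28,0,0,0,45]

```text
time: 5.35
tcp_pos: [0.6476, 0.1491, 0.0317]
tcp_rot: [1.0, 0.0, -0.0, -0.0]
contact_force: [0.3, 1.6, -3.6]
opening: 0.632
```

>>> step_arm:
  plan:
    - [0,0,0,0,0,0,45]
    - [0,0,0,0,0,0,62]
    - [0,0,0,0,0,0,80]
    - [0,0,0,0,0,0,80]
    - [0,0,0,0,0,0,80]

```text
time: 5.85
tcp_pos: [0.6479, 0.1492, 0.0321]
tcp_rot: [1.0, 0.0, 0.0, -0.0]
contact_force: [1.0, -0.6, -0.4]
opening: 0.906
```

>>> step_arm:
  plan:
    - [0,0,-30,0,0,0,80]
    - [0,0,-75,0,0,0,80]
    - [0,0,-120,0,0,0,80]
    - [0,0,-120,0,0,0,80]

```text
time: 6.25
tcp_pos: [0.6521, 0.1512, 0.1591]
tcp_rot: [1.0, -0.0, 0.006, -0.002]
contact_force: [0.5, 0.5, 0.3]
opening: 0.91
```

```bash
python3 - <<'E'
from h import *
go([.4714,.0616,.16])
E
```

```text
6.25 [0.6521 0.1512 0.1591] [ 1.    -0.001  0.013] [0.5 0.5 0.3] 0.91 [-0.08  0.86 -0.42  1.5   0.42  0.86 -0.64]
shift [-180.6   89.7   -3.6] turn [-0.005 -0.013 -0.   ]
```

Next is the large hub, gripped at 16 mm tip height.

>>> step_arm:
  plan:
    - [-40,20,-3,-0.005,-0.013,0,80]
    - [-80,40,-3,-0.005,-0.013,0,80]
    - [-120,60,-3,-0.005,-0.013,0,80]
    - [-160,80,-3,-0.005,-0.013,0,80]
    - [-180,90,-3,-0.005,-0.013,0,80]

```text
time: 6.75
tcp_pos: [0.4676, 0.0587, 0.1592]
tcp_rot: [1.0, -0.001, -0.002, 0.001]
contact_force: [-0.0, 0.5, -0.2]
opening: 0.91
```

>>> step_arm:
  plan:
    - [0,0,0,0,0,0,80]
    - [0,0,0,0,0,0,80]

```text
time: 6.95
tcp_pos: [0.4681, 0.0588, 0.1593]
tcp_rot: [1.0, -0.001, -0.002, 0.001]
contact_force: [1.0, -0.3, -0.4]
opening: 0.907
```

```bash
python3 - <<'E'
from h import *
t=cams.read_camera("top");cv2.imwrite("pics/t4.png",t)
cv2.imwrite("pics/w4.png",cams.read_camera("wrist"))
s=cams.read_camera("scene");cv2.imwrite("pics/s4.png",s)
go([.4714,.0616,.016])
E
```

```text
7.1 [0.4695 0.0599 0.1592] [ 1.    -0.001 -0.003] [ 0.8 -0.5 -0.9] 0.908 [ 0.01  0.65 -0.38  2.08  0.49  0.5  -0.73]
shift [  2.3  -1.8 143.2] turn [ 0.001  0.003 -0.001]
```

View pics/s4.png

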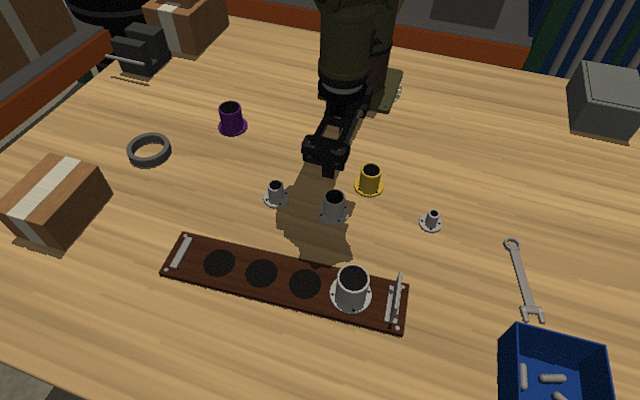

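View pics/t4.png

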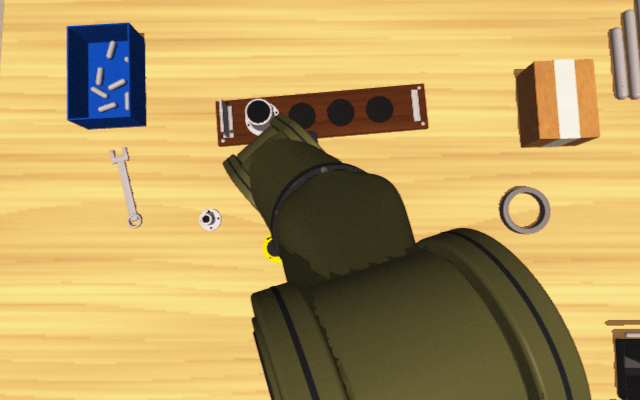

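```bash
python3 - <<'E'
from h import *
s=cv2.imread("pics/s4.png");t=cv2.imread("pics/t4.png")
for b in blobs(s,(330,258,375,295),thr=55,amin=50): print("scene",b,ray("scene",b[0],.076).round(4))
for b in blobs(t,(243,94,275,128),thr=55,amin=50): print("top",b,ray("top",b[0],.076).round(4))
E
```

```text
scene (array([352.97, 277.69]), np.float64(527.25), np.float64(27.25), np.float64(25.0)) [0.6494 0.1494 0.076 ]
top (array([258.01, 111.15]), np.float64(368.5625), np.float64(22.0), np.float64(21.75)) [0.6464 0.1492 0.076 ]
```

>>> step_arm:
  plan:
    - [2,-2,40,0,0.003,0,80]
    - [2,-2,80,0,0.003,0,80]
    - [2,-2,80,0,0.003,0,80]

```text
time: 7.4
tcp_pos: [0.4699, 0.0623, 0.0755]
tcp_rot: [1.0, 0.001, -0.003, 0.001]
contact_force: [-0.7, -0.2, -0.2]
opening: 0.909
```

```bash
python3 - <<'E'
from h import *
go([.4714,.0616,.017])
E
```

```text
7.4 [0.4699 0.0623 0.0755] [ 1.     0.001 -0.006] [-0.7 -0.2 -0.2] 0.909 [-0.1   0.8  -0.22  2.13  0.61  0.27 -0.85]
shift [ 1.9  0.5 58.5] turn [0.003 0.006 0.001]
```

Largest is placed within about 1 mm of mark_1. Next: grasp the large hub.

>>> step_arm:
  plan:
    - [2,0,30,0.003,0.006,0,80]
    - [2,0,58,0.003,0.006,0,80]
    - [2,0,58,0.003,0.006,0,80]
    - [2,0,58,0.003,0.006,0,55]
    - [2,0,58,0.003,0.006,0,35]

```text
time: 7.9
tcp_pos: [0.4728, 0.0624, 0.0191]
tcp_rot: [1.0, 0.0, 0.001, -0.001]
contact_force: [0.5, -0.2, 0.3]
opening: 0.753
```

>>> step_arm:
  plan:
    - [0,0,0,0,0,0,35]
    - [0,0,0,0,0,0,35]
    - [0,0,0,0,0,0,35]
    - [0,0,0,0,0,0,35]
    - [0,0,0,0,0,0,35]

```text
time: 8.4
tcp_pos: [0.4724, 0.0622, 0.02]
tcp_rot: [1.0, 0.0, 0.001, -0.0]
contact_force: [-1.3, 0.2, 9.8]
opening: 0.503
```

>>> step_arm:
  plan:
    - [0,0,-40,0,0,0,35]
    - [0,0,-90,0,0,0,35]
    - [0,0,-140,0,0,0,35]
    - [0,0,-140,0,0,0,35]
    - [0,0,-140,0,0,0,35]

```text
time: 8.9
tcp_pos: [0.4724, 0.0616, 0.1606]
tcp_rot: [1.0, -0.0, 0.002, -0.0]
contact_force: [-0.1, 0.2, -3.5]
opening: 0.502
```

```bash
python3 - <<'E'
from h import *
cv2.imwrite("pics/w5.png",cams.read_camera("wrist"))
go([.6547,.0645,.12])
E
```

```text
8.95 [0.4714 0.0613 0.1594] [ 1.    -0.     0.002] [-0.2  1.  -3.1] 0.502 [ 0.03  0.66 -0.41  2.08  0.53  0.51 -0.77]
shift [183.2  -3.2  39.8] turn [ 0.    -0.002 -0.   ]
```

View pics/w5.png

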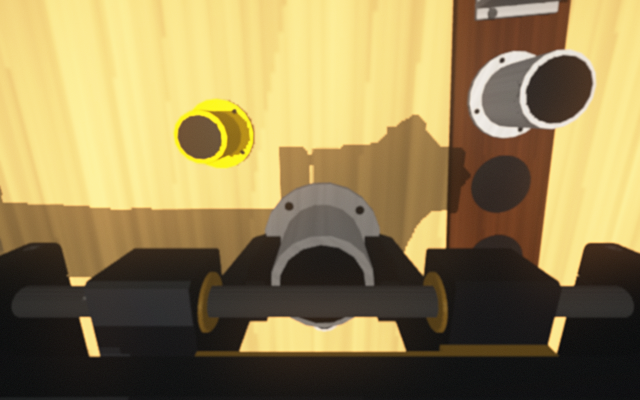

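The hub is held upright, flange below the fingers. I carry it to mark_2.

>>> step_arm:
  plan:
    - [40,-1,0,0,0,0,35]
    - [82,-1,0,0,0,0,35]
    - [125,-2,0,0,0,0,35]
    - [168,-3,0,0,0,0,35]
    - [183,-3,0,0,0,0,35]

```text
time: 9.45
tcp_pos: [0.6571, 0.0637, 0.1563]
tcp_rot: [1.0, -0.001, 0.001, 0.0]
contact_force: [-0.8, 0.1, -2.6]
opening: 0.503
```

>>> step_arm:
  plan:
    - [0,0,40,0,0,0,35]
    - [0,0,90,0,0,0,35]
    - [0,0,100,0,0,0,35]
    - [0,0,100,0,0,0,35]
    - [0,0,100,0,0,0,35]

```text
time: 9.95
tcp_pos: [0.6579, 0.0642, 0.0571]
tcp_rot: [1.0, -0.001, 0.001, 0.0]
contact_force: [0.3, 0.4, -2.6]
opening: 0.503
```

```bash
python3 - <<'E'
from h import *
go([.6547,.0645,.0320])
E
```

```text
9.95 [0.6579 0.0642 0.0571] [ 1.    -0.001  0.002] [ 0.3  0.4 -2.6] 0.503 [ 0.04  0.99 -0.41  1.56  0.54  0.7  -0.62]
shift [-3.2 -0.3 25.1] turn [ 0.001 -0.002 -0.001]
```

>>> step_arm:
  plan:
    - [-3,0,8,0,-0.002,0,35]
    - [-3,0,18,0,-0.002,0,35]
    - [-3,0,25,0,-0.002,0,35]
    - [-3,0,25,0,-0.002,0,35]
    - [-3,0,25,0,-0.002,0,35]

```text
time: 10.45
tcp_pos: [0.6549, 0.0641, 0.032]
tcp_rot: [1.0, -0.001, 0.0, 0.0]
contact_force: [0.3, -0.3, -2.8]
opening: 0.502
```

>>> step_arm:
  plan:
    - [0,0,0,0,0,0,35]
    - [0,0,0,0,0,0,52]
    - [0,0,0,0,0,0,70]
    - [0,0,0,0,0,0,70]
    - [0,0,0,0,0,0,70]

```text
time: 10.95
tcp_pos: [0.6551, 0.0642, 0.0323]
tcp_rot: [1.0, -0.001, 0.0, 0.0]
contact_force: [-0.0, 0.3, 0.4]
opening: 0.795
```

>>> step_arm:
  plan:
    - [0,0,-30,0,0,0,70]
    - [0,0,-75,0,0,0,70]
    - [0,0,-120,0,0,0,70]
    - [0,0,-120,0,0,0,70]

```text
time: 11.35
tcp_pos: [0.6593, 0.0658, 0.1592]
tcp_rot: [1.0, -0.001, 0.006, -0.001]
contact_force: [0.5, 0.3, 0.1]
opening: 0.795
```

```bash
python3 - <<'E'
from h import *
go([.4756,-.0682,.15])
E
```

```text
11.35 [0.6593 0.0658 0.1592] [ 1.    -0.002  0.013] [0.5 0.3 0.1] 0.795 [ 0.07  0.86 -0.47  1.52  0.47  0.86 -0.56]
shift [-183.6  134.4    6.4] turn [-0.003 -0.013 -0.002]
```

>>> step_arm:
  plan:
    - [-37,27,2,-0.003,-0.013,0,70]
    - [-75,54,4,-0.003,-0.013,0,70]
    - [-112,82,6,-0.003,-0.013,0,70]
    - [-150,110,6,-0.003,-0.013,0,70]
    - [-183,134,6,-0.003,-0.013,0,70]

```text
time: 11.85
tcp_pos: [0.4736, -0.0693, 0.1502]
tcp_rot: [1.0, -0.001, -0.001, 0.0]
contact_force: [-0.3, 0.1, 0.1]
opening: 0.797
```

>>> step_arm:
  plan:
    - [0,0,0,0,0,0,70]
    - [0,0,0,0,0,0,70]
    - [0,0,0,0,0,0,70]

```text
time: 12.15
tcp_pos: [0.4754, -0.0682, 0.1504]
tcp_rot: [1.0, -0.001, 0.0, -0.0]
contact_force: [-0.1, -0.5, -0.2]
opening: 0.797
```

```bash
python3 - <<'E'
from h import *
s=cams.read_camera("scene");cv2.imwrite("pics/s6.png",s)
go([.4756,-.0682,.07])
for b in blobs(s,(285,235,385,300),thr=55,amin=50): print("scene",b,ray("scene",b[0],.067).round(4),ray("scene",b[0],.076).round(4))
E
```

```text
12.2 [ 0.4755 -0.068   0.1503] [ 1.    -0.001  0.001] [-0.4  0.8  0.3] 0.796 [ 0.32  0.68 -0.43  2.07  0.57  0.51 -0.54]
shift [ 0.1  0.2 80.3] turn [-0.    -0.001 -0.001]
scene (array([303.61, 268.44]), np.float64(281.875), np.float64(20.0), np.float64(18.0)) [0.6562 0.0631 0.067 ] [0.6609 0.0649 0.076 ]
scene (array([352.97, 277.7 ]), np.float64(526.5), np.float64(27.25), np.float64(25.0)) [0.6445 0.1488 0.067 ] [0.6494 0.1494 0.076 ]
```

View pics/s6.png

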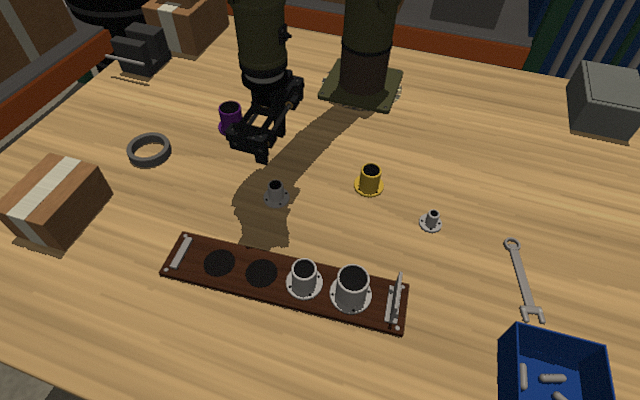

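Large is on mark_2 (scene view about 1.4 mm off). I descend on the medium hub.

>>> step_arm:
  plan:
    - [0,0,40,0,0,0,70]
    - [0,0,85,0,0,0,70]
    - [0,0,120,0,0,0,70]
    - [0,0,134,0,0,0,70]
    - [0,0,134,0,0,0,70]

```text
time: 12.7
tcp_pos: [0.4758, -0.0662, 0.0141]
tcp_rot: [1.0, 0.001, -0.001, -0.0]
contact_force: [-0.0, -0.5, 0.3]
opening: 0.796
```

```bash
python3 - <<'E'
from h import *
go([.4756,-.0682,.016])
E
```

```text
12.7 [ 0.4758 -0.0662  0.0141] [ 1.     0.002 -0.002] [-0.  -0.5  0.3] 0.796 [ 0.11  0.93 -0.11  2.13  0.79  0.13 -0.74]
shift [-0.2  2.  -1.9] turn [-0.001  0.002  0.002]
```

>>> step_arm:
  plan:
    - [0,2,-2,0,0.002,0.002,70]
    - [0,2,-2,0,0.002,0.002,50]
    - [0,2,-2,0,0.002,0.002,25]
    - [0,2,-2,0,0.002,0.002,25]
    - [0,2,-2,0,0.002,0.002,25]

```text
time: 13.2
tcp_pos: [0.4761, -0.0684, 0.0166]
tcp_rot: [1.0, -0.0, 0.001, -0.0]
contact_force: [-0.4, -0.3, 0.1]
opening: 0.455
```

>>> step_arm:
  plan:
    - [0,0,0,0,0,0,25]
    - [0,0,0,0,0,0,25]
    - [0,0,0,0,0,0,25]
    - [0,0,0,0,0,0,25]

```text
time: 13.6
tcp_pos: [0.4761, -0.0685, 0.0168]
tcp_rot: [1.0, -0.0, 0.001, -0.0]
contact_force: [-0.5, -0.7, 3.0]
opening: 0.381
```

>>> step_arm:
  plan:
    - [0,0,-40,0,0,0,25]
    - [0,0,-90,0,0,0,25]
    - [0,0,-140,0,0,0,25]
    - [0,0,-140,0,0,0,25]
    - [0,0,-140,0,0,0,25]

```text
time: 14.1
tcp_pos: [0.4762, -0.0691, 0.1575]
tcp_rot: [1.0, -0.001, 0.002, -0.0]
contact_force: [0.2, -0.5, -3.9]
opening: 0.377
```

```bash
python3 - <<'E'
from h import *
cv2.imwrite("pics/w7.png",cams.read_camera("wrist"))
go([.662,-.0201,.16])
E
```

```text
14.15 [ 0.4752 -0.0691  0.1563] [ 1.    -0.001  0.001] [-0.3 -0.9 -2.2] 0.381 [ 0.35  0.68 -0.48  2.07  0.6   0.54 -0.57]
shift [186.7 -49.3  -3.6] turn [-0.    -0.001 -0.001]
```

View pics/w7.png

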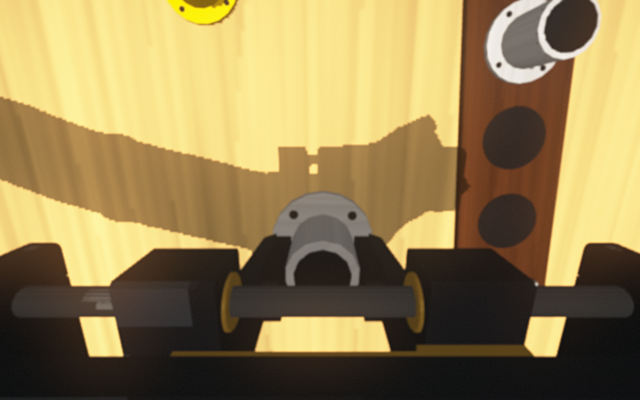

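Medium is held. I carry it to mark_3.

>>> step_arm:
  plan:
    - [40,-10,0,0,0,0,25]
    - [82,-21,0,0,0,0,25]
    - [124,-32,0,0,0,0,25]
    - [166,-44,0,0,0,0,25]
    - [186,-49,0,0,0,0,25]

```text
time: 14.65
tcp_pos: [0.6634, -0.0182, 0.1535]
tcp_rot: [1.0, 0.0, -0.0, -0.001]
contact_force: [-0.5, -0.2, -1.5]
opening: 0.379
```

>>> step_arm:
  plan:
    - [0,0,40,0,0,0,25]
    - [0,0,90,0,0,0,25]
    - [0,0,98,0,0,0,25]
    - [0,0,98,0,0,0,25]
    - [0,0,98,0,0,0,25]

```text
time: 15.15
tcp_pos: [0.6641, -0.0177, 0.0566]
tcp_rot: [1.0, 0.0, 0.0, -0.001]
contact_force: [0.5, -0.6, -1.0]
opening: 0.378
```

```bash
python3 - <<'E'
from h import *
go([.662,-.0201,.0295])
E
```

```text
15.15 [ 0.6641 -0.0177  0.0566] [1.    0.    0.001] [ 0.5 -0.6 -1. ] 0.378 [ 0.19  1.   -0.46  1.55  0.59  0.73 -0.53]
shift [-2.1  2.4 27.1] turn [-0.002 -0.001  0.   ]
```

>>> step_arm:
  plan:
    - [-2,2,8,0,0,0,25]
    - [-2,2,18,0,0,0,25]
    - [-2,2,27,0,0,0,25]
    - [-2,2,27,0,0,0,25]
    - [-2,2,27,0,0,0,25]

```text
time: 15.65
tcp_pos: [0.6619, -0.0197, 0.0293]
tcp_rot: [1.0, 0.0, 0.0, -0.001]
contact_force: [0.5, -0.0, -1.4]
opening: 0.378
```

>>> step_arm:
  plan:
    - [0,0,0,0,0,0,25]
    - [0,0,0,0,0,0,42]
    - [0,0,0,0,0,0,60]
    - [0,0,0,0,0,0,60]
    - [0,0,0,0,0,0,60]

```text
time: 16.15
tcp_pos: [0.6621, -0.0196, 0.0296]
tcp_rot: [1.0, 0.0, 0.0, -0.001]
contact_force: [-0.1, 0.0, 0.3]
opening: 0.674
```

>>> step_arm:
  plan:
    - [0,0,-30,0,0,0,60]
    - [0,0,-75,0,0,0,60]
    - [0,0,-120,0,0,0,60]
    - [0,0,-120,0,0,0,60]

```text
time: 16.55
tcp_pos: [0.6664, -0.0187, 0.1565]
tcp_rot: [1.0, -0.0, 0.007, -0.002]
contact_force: [0.5, 1.0, -0.4]
opening: 0.679
```

```bash
python3 - <<'E'
from h import *
go([.430,.2623,.15])
E
```

```text
16.55 [ 0.6664 -0.0187  0.1565] [ 1.    -0.     0.013] [ 0.5  1.  -0.4] 0.679 [ 0.23  0.88 -0.52  1.51  0.52  0.89 -0.47]
shift [-236.5 -280.9    4.3] turn [-0.003 -0.013 -0.   ]
```

>>> step_arm:
  plan:
    - [-30,-35,0,-0.003,-0.013,0,60]
    - [-60,-70,0,-0.003,-0.013,0,60]
    - [-90,-106,2,-0.003,-0.013,0,60]
    - [-118,-140,4,-0.003,-0.013,0,60]
    - [-148,-176,4,-0.003,-0.013,0,60]

```text
time: 17.05
tcp_pos: [0.5172, 0.158, 0.1507]
tcp_rot: [1.0, -0.001, -0.0, -0.0]
contact_force: [0.8, 0.3, 0.7]
opening: 0.68
```

>>> step_arm:
  plan:
    - [-30,-35,0,0,0,0,60]
    - [-60,-70,0,0,0,0,60]
    - [-85,-100,0,0,0,0,60]
    - [-85,-100,0,0,0,0,60]
    - [-85,-100,0,0,0,0,60]

```text
time: 17.55
tcp_pos: [0.4317, 0.2588, 0.1506]
tcp_rot: [1.0, 0.001, -0.0, 0.0]
contact_force: [0.2, -0.6, -0.8]
opening: 0.681
```

```bash
python3 - <<'E'
from h import *
s=cams.read_camera("scene");cv2.imwrite("pics/s8.png",s)
go([.430,.2623,.07])
for b in blobs(s,(240,230,330,300),thr=55,amin=50): print("scene",b,ray("scene",b[0],.058).round(4))
for b in blobs(s,(415,200,445,235),thr=55,amin=20): print("scene",b,ray("scene",b[0],.038).round(4))
E
```

```text
17.6 [0.4326 0.2574 0.1505] [ 1.    -0.001 -0.   ] [-0.6 -1.1  0.9] 0.68 [-0.37  0.7  -0.42  2.    0.53  0.55 -1.16]
shift [-2.6 -5.  80.5] turn [ 0.001  0.    -0.001]
scene (array([259.04, 260.35]), np.float64(124.0625), np.float64(13.25), np.float64(11.75)) [ 0.6629 -0.0194  0.058 ]
scene (array([303.62, 268.46]), np.float64(280.375), np.float64(19.75), np.float64(18.0)) [0.6514 0.0613 0.058 ]
scene (array([261.34, 281.33]), np.float64(77.4375), np.float64(34.5), np.float64(22.0)) [0.6995 0.0014 0.058 ]
scene (array([249.9 , 296.78]), np.float64(58.0), np.float64(23.75), np.float64(6.5)) [ 0.7322 -0.0049  0.058 ]
scene (array([433.79, 212.77]), np.float64(41.6875), np.float64(8.25), np.float64(6.5)) [0.4313 0.2622 0.038 ]
```

View pics/s8.png

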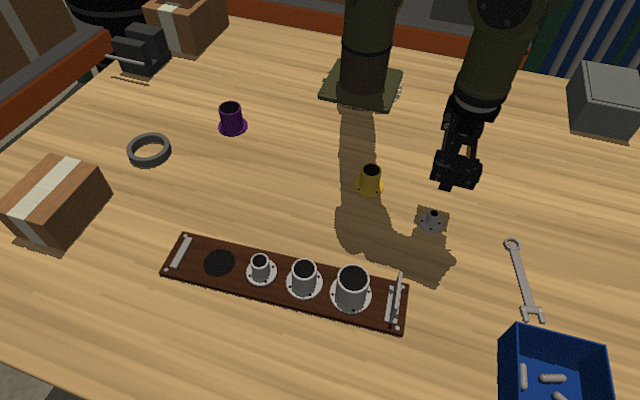

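Medium is on mark_3. Descend on the small hub.

>>> step_arm:
  plan:
    - [-2,-5,40,0,0,0,60]
    - [-2,-5,80,0,0,0,60]
    - [-2,-5,90,0,0,0,60]
    - [-2,-5,90,0,0,0,60]

```text
time: 18.0
tcp_pos: [0.4306, 0.2606, 0.0593]
tcp_rot: [1.0, -0.002, -0.001, 0.002]
contact_force: [0.1, 0.7, 0.6]
opening: 0.681
```

```bash
python3 - <<'E'
from h import *
go([.430,.2623,.014])
E
```

```text
18.0 [0.4306 0.2606 0.0593] [ 1.    -0.003 -0.002] [0.1 0.7 0.6] 0.681 [-0.48  0.85 -0.26  2.05  0.66  0.32 -1.29]
shift [-0.5 -1.9 45.3] turn [ 0.004  0.002 -0.003]
```

>>> step_arm:
  plan:
    - [0,-2,20,0.004,0.002,-0.003,60]
    - [0,-2,42,0.004,0.002,-0.003,60]
    - [0,-2,44,0.004,0.002,-0.003,60]
    - [0,-2,44,0.004,0.002,-0.003,60]
    - [0,-2,44,0.004,0.002,-0.003,60]

```text
time: 18.5
tcp_pos: [0.4315, 0.2626, 0.0168]
tcp_rot: [1.0, -0.001, 0.001, -0.001]
contact_force: [1.0, 0.8, 0.4]
opening: 0.678
```

```bash
python3 - <<'E'
from h import *
go([.430,.2623,.0145])
E
```

```text
18.5 [0.4315 0.2626 0.0168] [ 1.    -0.001  0.002] [1.  0.8 0.4] 0.678 [-0.54  0.93 -0.17  2.06  0.71  0.21 -1.33]
shift [-1.5  0.3  2.3] turn [-0.001 -0.002 -0.001]
```

>>> step_arm:
  plan:
    - [-1,0,2,0,0,0,60]
    - [-1,0,2,0,0,0,40]
    - [-1,0,2,0,0,0,15]
    - [-1,0,2,0,0,0,15]
    - [-1,0,2,0,0,0,15]

```text
time: 19.0
tcp_pos: [0.4305, 0.2627, 0.0148]
tcp_rot: [1.0, -0.001, 0.001, -0.001]
contact_force: [0.4, -0.5, 0.3]
opening: 0.343
```

>>> step_arm:
  plan:
    - [0,0,0,0,0,0,15]
    - [0,0,0,0,0,0,15]
    - [0,0,0,0,0,0,15]
    - [0,0,0,0,0,0,15]

```text
time: 19.4
tcp_pos: [0.4304, 0.2627, 0.0148]
tcp_rot: [1.0, -0.0, 0.001, -0.001]
contact_force: [0.2, -0.7, 0.5]
opening: 0.265
```

>>> step_arm:
  plan:
    - [0,0,-40,0,0,0,15]
    - [0,0,-90,0,0,0,15]
    - [0,0,-140,0,0,0,15]
    - [0,0,-140,0,0,0,15]
    - [0,0,-140,0,0,0,15]

```text
time: 19.9
tcp_pos: [0.4308, 0.2624, 0.1556]
tcp_rot: [1.0, -0.001, 0.002, -0.001]
contact_force: [0.1, -0.1, -2.2]
opening: 0.258
```

```bash
python3 - <<'E'
from h import *
cv2.imwrite("pics/w9.png",cams.read_camera("wrist"))
go([.669,-.1048,.16])
E
```

```text
19.95 [0.4301 0.2617 0.1544] [ 1.    -0.002  0.001] [-0.3 -0.  -1.4] 0.266 [-0.36  0.69 -0.44  2.    0.54  0.56 -1.19]
shift [239.5 366.1  -5.5] turn [-0.    -0.001 -0.002]
```

View pics/w9.png

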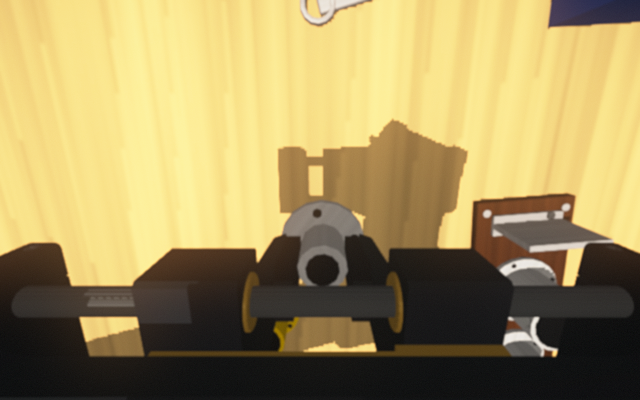

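Small is held. I carry it to mark_4.

>>> step_arm:
  plan:
    - [22,34,0,0,0,0,15]
    - [46,70,-5,0,0,0,15]
    - [70,106,-5,0,0,0,15]
    - [94,142,-5,0,0,0,15]
    - [118,180,-5,0,0,0,15]

```text
time: 20.45
tcp_pos: [0.5472, 0.0799, 0.1572]
tcp_rot: [1.0, -0.0, -0.002, 0.0]
contact_force: [1.1, 0.8, -1.1]
opening: 0.267
```

>>> step_arm:
  plan:
    - [24,37,0,0,0,0,15]
    - [48,74,0,0,0,0,15]
    - [72,110,0,0,0,0,15]
    - [96,146,0,0,0,0,15]
    - [120,183,0,0,0,0,15]

```text
time: 20.95
tcp_pos: [0.6663, -0.1047, 0.1539]
tcp_rot: [1.0, 0.0, -0.004, 0.0]
contact_force: [0.4, 1.4, -0.6]
opening: 0.263
```

```bash
python3 - <<'E'
from h import *
go([.669,-.1048,.057])
E
```

```text
20.95 [ 0.6663 -0.1047  0.1539] [ 1.     0.    -0.008] [ 0.4  1.4 -0.6] 0.263 [ 0.36  0.9  -0.56  1.46  0.54  0.95 -0.35]
shift [ 3.5  0.1 96.9] turn [0.001 0.008 0.   ]
```

>>> step_arm:
  plan:
    - [3,0,30,0,0.008,0,15]
    - [3,0,75,0,0.008,0,15]
    - [3,0,97,0,0.008,0,15]
    - [3,0,97,0,0.008,0,15]
    - [3,0,97,0,0.008,0,15]

```text
time: 21.45
tcp_pos: [0.6678, -0.1042, 0.0555]
tcp_rot: [1.0, 0.001, -0.001, 0.0]
contact_force: [0.2, 0.1, -0.3]
opening: 0.265
```

```bash
python3 - <<'E'
from h import *
go([.669,-.1048,.0275])
E
```

```text
21.45 [ 0.6678 -0.1042  0.0555] [ 1.     0.001 -0.003] [ 0.2  0.1 -0.3] 0.265 [ 0.33  1.03 -0.5   1.5   0.62  0.78 -0.41]
shift [ 1.3  0.6 28. ] turn [0.    0.003 0.001]
```

>>> step_arm:
  plan:
    - [1,0,8,0,0.003,0,15]
    - [1,0,18,0,0.003,0,15]
    - [1,0,28,0,0.003,0,15]
    - [1,0,28,0,0.003,0,15]
    - [1,0,28,0,0.003,0,15]

```text
time: 21.95
tcp_pos: [0.6684, -0.1043, 0.0273]
tcp_rot: [1.0, 0.001, -0.0, 0.0]
contact_force: [0.2, 0.7, -0.6]
opening: 0.262
```

>>> step_arm:
  plan:
    - [0,0,0,0,0,0,15]
    - [0,0,0,0,0,0,32]
    - [0,0,0,0,0,0,60]
    - [0,0,0,0,0,0,60]
    - [0,0,0,0,0,0,60]

```text
time: 22.45
tcp_pos: [0.6685, -0.1042, 0.0274]
tcp_rot: [1.0, 0.001, 0.0, 0.0]
contact_force: [-0.4, 1.0, -0.3]
opening: 0.601
```

>>> step_arm:
  plan:
    - [0,0,-30,0,0,0,60]
    - [0,0,-75,0,0,0,60]
    - [0,0,-120,0,0,0,60]
    - [-50,0,-150,0,0,0,60]
    - [-100,0,-150,0,0,0,60]

```text
time: 22.95
tcp_pos: [0.5788, -0.1033, 0.1807]
tcp_rot: [1.0, 0.0, 0.005, -0.0]
contact_force: [0.4, 0.1, 0.2]
opening: 0.677
```

>>> step_arm:
  plan:
    - [-40,40,0,0,0,0,60]
    - [-80,80,0,0,0,0,60]
    - [-100,120,0,0,0,0,60]
    - [-100,160,0,0,0,0,60]
    - [-100,160,0,0,0,0,60]

```text
time: 23.45
tcp_pos: [0.4762, -0.2716, 0.1793]
tcp_rot: [1.0, -0.006, 0.004, 0.003]
contact_force: [0.3, -0.0, 0.6]
opening: 0.68
```

>>> step_arm:
  plan:
    - [0,0,0,0,0,0,60]
    - [0,0,0,0,0,0,60]
    - [0,0,0,0,0,0,60]

```text
time: 23.75
tcp_pos: [0.4767, -0.2701, 0.1794]
tcp_rot: [1.0, -0.004, 0.004, 0.002]
contact_force: [0.4, -0.4, 0.0]
opening: 0.685
```

```bash
python3 - <<'E'
from h import *
t=cams.read_camera("top");s=cams.read_camera("scene")
cv2.imwrite("pics/s10.png",s);cv2.imwrite("pics/t10.png",t);state()
M=[[.6477,.1492],[.6547,.0645],[.662,-.0201],[.669,-.1048]]
for m,z in zip(M,(.064,.055,.046,.038)):
  for n,im in(("scene",s),("top",t)):
    c=cams.get_calibration(n);T=np.linalg.inv(c["cam_to_world"])
    p=c["mtx"]@(T@[m[0],m[1],z+.012,1])[:3];u,v=(p[:2]/p[2]).astype(int)
    w=17 if z>.05 else 10
    for b in blobs(im,(u-w,v-w,u+w,v+w),thr=45,amin=20):
        q=ray(n,b[0],z+.012);print(z,n,b[0],b[1],((q[:2]-m)*1000).round(1))
E
```

```text
23.85 [ 0.4768 -0.2701  0.1794] [ 1.    -0.009  0.009] [0.5 0.3 0.7] 0.682 [ 0.78  0.72 -0.59  1.86  0.59  0.73 -0.15]
0.064 scene [352.96 277.72] 519.6875 [1.8 0.2]
0.064 top [258.   111.17] 374.5 [-1.3  0.1]
0.055 scene [303.62 268.46] 276.9375 [ 1.5 -1.4]
0.055 top [300.47 108.64] 204.5 [-0.9 -1.4]
0.046 scene [259.04 260.37] 122.4375 [1.  0.7]
0.046 top [340.53 106.42] 96.0625 [-1.3  0.5]
0.038 scene [215.91 251.95] 39.75 [0.4 1. ]
0.038 top [381.19  98.23] 42.4375 [11.2 -0.3]
0.038 top [380.79 104.27] 30.5 [-1.8  0.7]
```

View pics/s10.png

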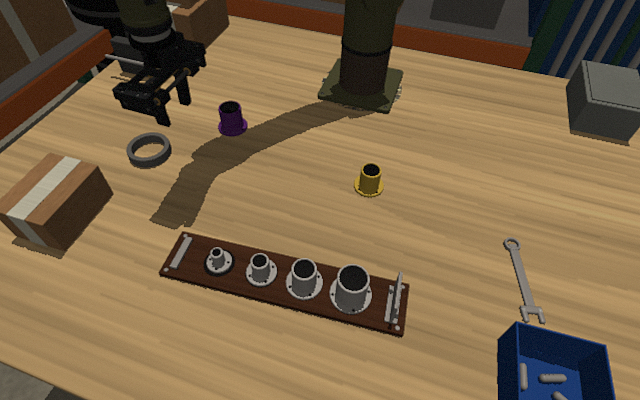

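View pics/t10.png

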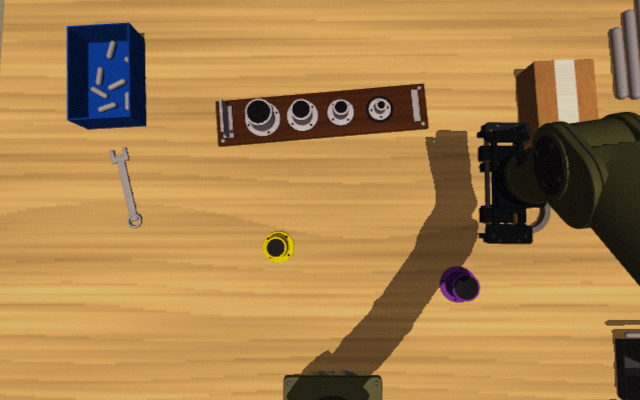

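Both views show the four hubs upright on their marks and in the right order. Each is within about 2 mm of centre, the arm is clear, and the decoys have not moved.

```bash
python3 -c "
from bench import job;print(job.hand_in())"
```

```text
the job is handed in; nothing more can be done
None
```

All four hubs are on the strip and the job is handed in: largest on mark_1 beside the end plate, then large on mark_2, medium on mark_3 and small on mark_4. I placed them one at a time with a neck grasp. The hand-in reported no verdict.

- **Position:** the last scene and top pictures put every hub within about 2 mm of its mark's centre, against the 12 mm allowed. The two views disagree with each other by about 2–3 mm in x, which fits the calibration tolerance. One extra dark blob (11 mm) in the top view of the small hub was the bare part of the black mark, not the hub's cap.
- **Standing and let go:** the hubs looked upright in both pictures. I judged tilt and height by eye and from the low release height, and did not measure them separately. The gripper was open, and the arm was parked well clear.
- **Limits:** the clock was at 23.85 s at the last reading. The wrist-force readings I saw stayed under about 10 N.
- **Other objects:** the yellow and purple look-alikes were not touched.

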